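# Set up the brazing hearth

## Task

Get the brazing hearth ready for the fallen brass candlestick. Close the three-sided pocket by butting the loose firebrick, still on its long edge on the hearth board, flush against the rear brick so that it forms the missing right-hand side wall (no gap at the joint, its outer side in line with the end of the rear brick), and stand the fallen candlestick gently upright on its foot on the board in the middle of the pocket, not dropping it. Leave the other candlestick, the jar and the steel block where they are.

Things in the scene. Friction and masses are not known exactly. Their poses are not given: they have to be found in the camera images.
- hearth: Brazing hearth, fixed on the bench: low dark steel tray, grey ceramic board (x -145 to 145, y -210 to 120 mm, top 28 mm above the bench), cream firebricks 64 mm high on it (tops at 92 mm). Origin: bench height, under the pocket's middle; x points from the pocket's open front to the rear brick, y to the left wall. Tray edge 3 mm outside the board, 20 mm high.
- pocket (a point): Middle of the pocket, on the board's top; axes as the hearth's. From here: rear brick (fixed) x 85 to 142, y -114 to 114 mm, thin steel angle behind it; left wall brick (fixed) x -85 to 85, y 82 to 114 mm; the right wall is missing: the loose brick belongs at x -85 to 85, y -114 to -82 mm. Finished pocket 164 mm wide, 170 mm deep, open at the front (-x).
- brick_seat (a point): On the board's top, at the front face of the rear brick: where the middle of the lower edge of the loose brick's butting end belongs (85, -98 mm from the pocket's middle). Axes as the hearth's.
- loose_brick: Loose cream firebrick 170 x 32 x 64 mm (long x thick x high), about 0.26 kg, standing on its long edge on the hearth board, shifted and turned from its place; it may stand across the pocket. Origin: centre of its underside; x along its length towards the end that is to butt against the rear brick, y across its 32 mm thickness, z up.
- brick_end (a point): Middle of the lower edge of the loose brick's butting end (85 mm along x from the brick's origin).
- candlestick: The fallen brass candlestick, 134 mm tall, about 0.5 kg, lying on its side on the bench. Origin: on its axis at the middle of the plain stem, 74 mm above the foot's underside; z from foot to top. It rests on a flat of its foot and the drip pan, z axis 0.158 rad below level, origin 27 mm above the bench. Centre of mass about 56 mm above the foot's underside.
- foot (a point): Centre of the underside of the fallen candlestick's foot; axes as the candlestick's. Heights from here along its z: octagonal foot, 76 mm across its flats, 0 to 6 mm, then tapering; knop 32 mm diameter at 32 to 35; plain stem 22 mm diameter from 41 to 101, the place to grip; drip pan 42 mm diameter at 108 to 113; socket 29 mm diameter up to 134 mm.
- mate: The other candlestick of the pair, same size and shape (134 mm tall, foot 76 mm across), standing upright on the bench; origin under its foot, z up. To be left alone.
- flux_jar: White plastic jar with a black lid, 70 mm diameter, 88 mm high, on the bench; origin under its base. To be left alone.
- bench_block: Square steel bench block, 75 x 75 x 26 mm, on the bench; origin under its centre. To be left alone.

How it is judged:
By the outcome, as a careful person would: the job done as asked, in the order asked, and still so for the second after the job is handed in, with the robot touching nothing.
It also fails if it takes over 72 s, if anything falls off the work surface, if the arm or the gripper's body presses on something with over 40 N, if the wrist force passes 120 N, or if a joint passes its speed limit or range.

## Robot

A 7-joint arm with a two-finger parallel gripper is mounted at the origin on the work surface. World frame = base frame: x ahead of the robot, y to its left, z up, the work surface at z = 0. Lengths are in m, angles in rad, forces in N, time in s.
With the tool pointing down it reaches from about 0.4 to 0.875 m from the base axis. Payload 19.3 kg.
Tool frame: the origin (TCP) lies midway between the tips of the shut fingers; the grasp point (between the pads) lies 19 mm behind it; z points along the fingers, y is the line along which they close (so a half turn about z gives the same grasp; the last joint's range is limited). The gripper opens to 85 mm and grips with 20 to 120 N. Pads are 22 mm wide; open, the fingers measure 114 mm over their backs; the gripper's body (76 mm by 85 mm) begins 54 mm behind the grasp point. The pads swing forward as they close: fully open they stand 13 mm farther back than shut.
Start: joints at [1.201, 0.521, -0.036, 1.599, 0.021, 1.021, -0.113], TCP at [0.185, -0.597, 0.231] pointing down, gripper open.
Joint ranges: [-2.91, 2.91], [-0.3, 2.13], [-1.5, 1.42], [0.17, 2.43], [-1.26, 4.41], [0.16, 1.93], [-2.52, 2.52]. Speed limits (rad/s): [1.89, 1.89, 2.39, 2.39, 3.01, 3.01, 3.01].

## Interface

Orientations are given as [roll, pitch, yaw] about the fixed x, y, z axes, in that order (R = Rz(yaw) Ry(pitch) Rx(roll)).
In Python, from workcell import bot gives the robot as it stands.
- The arm moves only by the shell command python3 nudge.py 'ROWS' [FORCE]. ROWS is a JSON list of rows, 1 to 5 of them, each written [opening, [dx, dy, dz], [rx, ry, rz]]: the finger opening in m, then dx, dy, dz in m, then a rotation vector rx, ry, rz in rad; each row is the pose to reach, as a shift and turn from the pose commanded when the command began, along the tool's axes at that moment; what a row does not reach only later rows make up. A row lasts 1/8 s, in which the tool goes at most 0.0625 m and 0.188 rad, less where a joint would pass 70% of its speed; a pose out of reach is approached as far as the arm can. The fingers move at their own pace and stop on an object; FORCE is the grip in N (left out, the last holds). Time passes only in rows, so rows that do not move let the fingers close. It prints the time, the measured TCP pose, the force, the opening and the grip force at its end. Input that does not fit is refused with a message, and nothing moves.
- bot.observe(): the state, without advancing time (a new reading comes with each control period).
- bot.grab_frame(name): name is "side" or "top"; returns the picture (384x512x3 uint8, blue, green, red); there is no depth.
- bot.calibration(name): a dict with "vfov" (degrees; the focal length in pixels is half the picture's height over the tangent of half this angle, whatever the lens; pixels are square), "cx", "cy" (the principal point, pixels), "dist_coeffs" ([k1, k2, p1, p2, k3] as OpenCV has them; the pictures are not rectified), "eye" and "attitude" of the camera in the world. Camera axes: x right, y down, z forward; pixel columns grow to the right and rows downward; lengths in m; the calibration is good to about 2 mm. A picture is of the moment at which its call begins. calibration takes no time and is no camera call.
- bot.job_done(): hands the job in; it is judged then, once.
The state is a dict: "clock": time; "qpos": joint angles; "qd": joint speeds; "joint_efforts": joint torques, N m; "position": TCP position; "tool_rot": TCP orientation; "force": force on the tool from outside, world axes, zero at the start; "moment": the same for the moment, N m; "grip_width": finger opening in m; "finger_force": force on a finger pad.
Only numpy, scipy, OpenCV 4.12 (cv2) and the standard library are available. Lean on these libraries where they do the work, as an engineer would, in place of code of your own. Each camera call takes 0.05 s, during which the arm holds its last target. There are 200 camera calls.

## Working session

There is one attempt and no reset: what is moved stays moved. The work goes in short steps, Python scripts to look and compute and a shell command to move; the robot and the scene stay as the last step left them, time stands still between calls to the robot, and variables do not carry over. Pictures are saved under pics/ and viewed, at most 10 in all, crops included, and the job is handed in when it is done.

```bash
ls; mkdir -p pics; python3 - <<'E'
from workcell import bot
import cv2
for n in("side","top"):
    cv2.imwrite(f"pics/{n}0.png",bot.grab_frame(n)); print(bot.calibration(n))
print(bot.observe())
E
```

```text
nudge.py
pics
workcell.py
{'vfov': 55.97436742350613, 'cx': 256.7967666394073, 'cy': 198.83278053632358, 'dist_coeffs': array([-0.07506507,  0.        ,  0.        ,  0.        ,  0.        ]), 'eye': array([ 0.42858705, -0.75305096,  0.68774601]), 'attitude': array([-2.35097338,  0.01810616, -0.29223348])}
{'vfov': 44.65578749361538, 'cx': 260.4974312298192, 'cy': 186.91930571167603, 'dist_coeffs': array([-0.01880134,  0.        ,  0.        ,  0.        ,  0.        ]), 'eye': array([ 0.43915454, -0.16002573,  1.22587779]), 'attitude': array([-3.00526781e+00,  2.30499158e-03, -1.56306467e+00])}
{'clock': 0.1, 'qpos': array([ 1.20081239,  0.52194895, -0.03632795,  1.59991653,  0.02116982,
        1.02109228, -0.11279881]), 'qd': array([-0.00114749, -0.00024621, -0.00024199, -0.00078213,  0.00042583,
       -0.00045359, -0.00191645]), 'joint_efforts': array([ 4.55533736e-03, -9.28491497e+01,  1.98495492e+00, -3.70531905e+01,
        1.82707433e-02,  5.40423556e-03,  5.14092312e-05]), 'position': array([ 0.18446497, -0.59686129,  0.23079902]), 'tool_rot': array([-3.14061188e+00,  4.14658993e-05,  2.99758210e-01]), 'force': array([ 0.127675  , -0.26088684,  0.31102424]), 'moment': array([-0.02410952, -0.0172684 , -0.02497556]), 'finger_force': 0.0, 'grip_width': 0.08511774712759128}
```
View pics/side0.png

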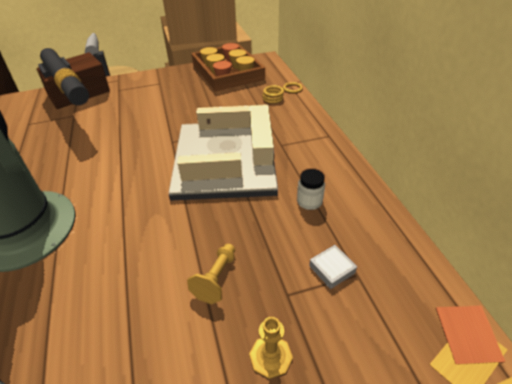

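View pics/top0.png

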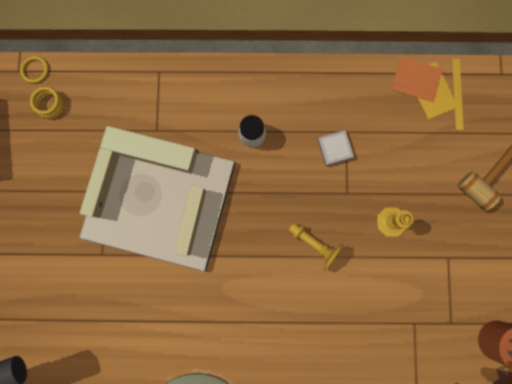

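The side view shows the hearth at (175-275, 105-200), the fallen stick from its foot (207,288) to its top (230,248), and the mate at (270,350). The top view shows the rear brick along (108,130)-(193,165), the left wall at (95,180), the loose brick at (190,220), and the fallen stick from (332,258) to (296,230). Next I'll measure these.

```bash
cat > h.py <<'E'
import numpy as np, cv2
from workcell import bot
from scipy.spatial.transform import Rotation as R
def cam(n):
    c=bot.calibration(n); f=192/np.tan(np.radians(c["vfov"]/2))
    return np.array([[f,0,c["cx"]],[0,f,c["cy"]],[0,0,1]]),np.array(c["dist_coeffs"]),R.from_euler('xyz',c["attitude"]).as_matrix(),np.array(c["eye"])
def rays(n,uv):
    K,d,A,e=cam(n)
    p=cv2.undistortPoints(np.float64(uv).reshape(-1,1,2),K,d)[:,0]
    return e,(np.c_[p,np.ones(len(p))])@A.T
def plane(n,uv,z):
    e,r=rays(n,uv); return e+r*((z-e[2])/r[:,2])[:,None]
def proj(n,P):
    K,d,A,e=cam(n); P=(np.atleast_2d(P)-e)@A
    return cv2.projectPoints(P,np.zeros(3),np.zeros(3),K,d)[0][:,0]
def tri(a,b):
    e1,r1=rays("top",[a]);e2,r2=rays("side",[b]);A=np.c_[r1[0],-r2[0]]
    s=np.linalg.lstsq(A,e2-e1,rcond=None)[0]; p=e1+s[0]*r1[0];q=e2+s[1]*r2[0]
    return (p+q)/2,np.linalg.norm(p-q)
E
python3 - <<'E'
from h import *
a=cv2.imread("pics/top0.png");b=cv2.imread("pics/side0.png")
for n,i,pts in(("top",a,[(188,205),(150,147),(95,180),(165,240),(120,170)]),("side",b,[(210,160),(262,115),(225,112),(210,175),(225,120),(200,135),(264,165)])):
    h=cv2.cvtColor(i,cv2.COLOR_BGR2HSV)
    for p in pts: print(n,p,i[p[1],p[0]],h[p[1],p[0]])
t=cv2.resize(a[120:275,75:240],None,fx=3.4,fy=3.4,interpolation=cv2.INTER_CUBIC)
s=cv2.resize(b[100:205,165:285],None,fx=5,fy=5,interpolation=cv2.INTER_CUBIC)
cv2.imwrite("pics/t1.png",t);cv2.imwrite("pics/s1.png",s);print(t.shape,s.shape)
print(proj("top",[0.1845,-.597,.231]))
E
```

```text
top (188, 205) [141 182 191] [ 25  67 191]
top (150, 147) [148 186 190] [ 27  56 190]
top (95, 180) [145 185 189] [ 27  59 189]
top (165, 240) [155 176 189] [ 19  46 189]
top (120, 170) [ 99 114 125] [ 17  53 125]
side (210, 160) [171 228 237] [ 26  71 237]
side (262, 115) [184 232 240] [ 26  60 240]
side (225, 112) [105 149 167] [ 21  95 167]
side (210, 175) [ 77 111 129] [ 20 103 129]
side (225, 120) [ 78 111 131] [ 19 103 131]
side (200, 135) [113 134 145] [ 20  56 145]
side (264, 165) [ 98 125 138] [ 20  74 138]
(527, 561, 3) (525, 600, 3)
[[474.23599919 377.88893446]]
```

View pics/t1.png

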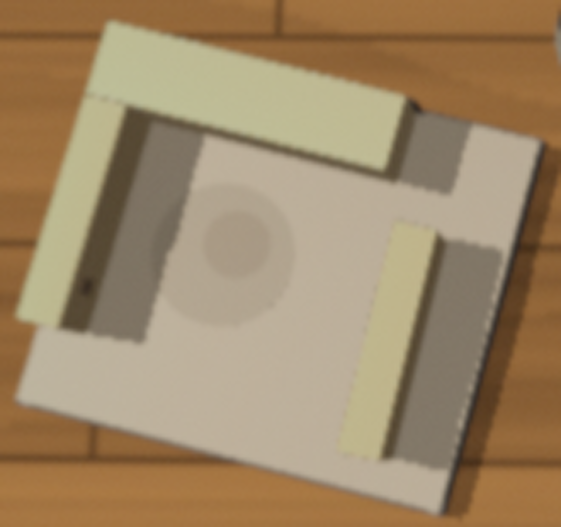

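View pics/s1.png

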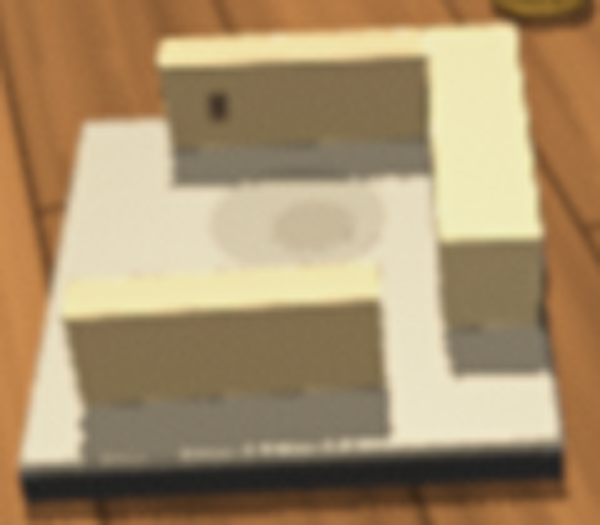

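In the crops, the loose brick's top is the cream strip at about (345-435, 222-458) in the top crop. It stands about 30 mm in front of the rear brick and nearly parallel to the left wall. Both views show its edges clearly.

```bash
cat >> h.py <<'E'
def mask(n,img,kind):
    h=cv2.cvtColor(cv2.resize(img,None,fx=4,fy=4,interpolation=cv2.INTER_CUBIC),cv2.COLOR_BGR2HSV)
    lo,hi={"cream":((23,50,165),(33,110,255)),"brass":((19,130,50),(32,255,255))}[kind]
    m=cv2.inRange(h,lo,hi)
    return cv2.morphologyEx(m,cv2.MORPH_OPEN,np.ones((5,5)))
def blobs(n,img,kind,amin=800):
    cs=cv2.findContours(mask(n,img,kind),cv2.RETR_EXTERNAL,cv2.CHAIN_APPROX_NONE)[0]
    return [(c[:,0]+.5)/4-.5 for c in cs if cv2.contourArea(c)>amin]
def rect(P):
    (c,s,a)=cv2.minAreaRect(np.float32(P[:,:2]*1000)); return np.round(c,1),np.round(s,1),round(a,2)
E
python3 - <<'E'
from h import *
im={n:cv2.imread(f"pics/{n}0.png") for n in("top","side")}
for n in im:
    for k in("cream","brass"):
        for c in blobs(n,im[n],k):
            b=cv2.boundingRect(np.float32(c))
            print(n,k,b,len(c), *( rect(plane(n,c,.092)) if k=="cream" else ()))
# height by triangulation: corners of loose brick top (TL, BR etc.)
def corners(n,near):
    c=min(blobs(n,im[n],"cream",500),key=lambda c:np.linalg.norm(c.mean(0)-near)); return cv2.boxPoints(cv2.minAreaRect(np.float32(c))),c
for n,near in(("top",(190,220)),("side",(210,160))): print(n,corners(n,near)[0].round(1).tolist())
E
```

```text
top cream (174, 184, 29, 71) 657 [514.1  18.7] [ 30.2 169. ] 77.4
top cream (80, 126, 113, 90) 1399 [609.2 148.2] [226.8 226.5] 75.87
top brass (288, 222, 54, 48) 574
top brass (376, 206, 38, 31) 389
top brass (468, 179, 26, 24) 342
top brass (29, 85, 35, 33) 374
top brass (418, 58, 45, 72) 1000
top brass (19, 55, 29, 28) 321
side cream (176, 151, 65, 12) 564 [515.   17.5] [ 36.8 172.1] 77.38
side cream (197, 105, 75, 43) 890 [611.6 141. ] [227.3 221.7] 76.5
side brass (430, 343, 68, 41) 651
side brass (249, 316, 43, 62) 624
side brass (188, 243, 46, 60) 684
side brass (263, 81, 39, 21) 527
side brass (54, 67, 22, 18) 235
side brass (108, 65, 29, 9) 334
side brass (229, 49, 25, 20) 310
side brass (200, 46, 24, 19) 259
top [[173.5, 252.0], [190.5, 184.1999969482422], [202.60000610351562, 187.1999969482422], [185.60000610351562, 255.10000610351562]]
side [[175.89999389648438, 154.89999389648438], [240.60000610351562, 151.0], [241.10000610351562, 159.5], [176.39999389648438, 163.39999389648438]]
```

```bash
cat >> h.py <<'E'
def tohearth(P,T): # T=(x,y,yaw) mm
    c,s=np.cos(T[2]),np.sin(T[2]); d=P[:,:2]*1000-np.array(T[:2]); return np.c_[d[:,0]*c+d[:,1]*s,-d[:,0]*s+d[:,1]*c]
def edges(Q,L): # L: (axis, value, lo, hi) -> offset at the middle, slope
    out=[]
    for ax,v,lo,hi in L:
        m=(abs(Q[:,ax]-v)<7)&(Q[:,1-ax]>lo)&(Q[:,1-ax]<hi)
        vx,vy,x,y=cv2.fitLine(np.float32(Q[m]),cv2.DIST_HUBER,0,.01,.01).ravel()
        p,dv=np.array([x,y]),np.array([vx,vy]); mid=(lo+hi)/2
        t=(mid-p[1-ax])/dv[1-ax]; sl=dv[ax]/dv[1-ax]
        out.append((round(float(p[ax]+t*dv[ax]-v),1),round(float(np.degrees(np.arctan(sl))),2)))
    return out
LH=[(0,142,-100,100),(0,85,-105,70),(1,114,-70,130),(1,82,-75,75),(1,-114,92,135),(0,-85,86,110)]
LB=[(1,16,-75,75),(1,-16,-75,75),(0,85,-11,11),(0,-85,-11,11)]
def look(tag):
    im={n:bot.grab_frame(n) for n in("top","side")}
    for n in im: cv2.imwrite(f"pics/{n}_{tag}.png",im[n])
    return im
E
python3 - <<'E'
from h import *
im={n:cv2.imread(f"pics/{n}0.png") for n in("top","side")}
for n in im:
    bl=blobs(n,im[n],"cream",500); bl.sort(key=len)
    P=plane(n,bl[-1],.092); Pb=plane(n,bl[0],.092)
    yaw=np.radians(-14); c=np.array(rect(P)[0])
    T=(c[0]-28.5*np.cos(yaw),c[1]-28.5*np.sin(yaw),yaw)
    print(n,"hearth guess",np.round(T,3),edges(tohearth(P,T),LH))
    cb=rect(Pb)[0]; Tb=(*cb,np.radians(-12.6)); print("brick",np.round(Tb,3),edges(tohearth(Pb,Tb),LB))
# stem: brass contour of fallen stick
for n,near in(("top",(315,246)),("side",(211,272))):
    c=min(blobs(n,im[n],"brass"),key=lambda c:np.linalg.norm(c.mean(0)-near))
    m=np.zeros((384,512),np.uint8);cv2.fillPoly(m,[np.int32(np.round(c))],255)
    x0,y0,w,h=cv2.boundingRect(np.int32(c))
    i=im[n][y0-8:y0+h+8,x0-8:x0+w+8].copy(); i=cv2.resize(i,(0,0),fx=6,fy=6,interpolation=cv2.INTER_CUBIC)
    cv2.drawContours(i,[np.int32((c-[x0-8,y0-8]+.5)*6)],-1,(255,0,0),1)
    print(n,x0-8,y0-8,i.shape); cv2.imwrite(f"pics/c_{n}.png",i)
a,b=cv2.imread("pics/c_top.png"),cv2.imread("pics/c_side.png")
H=max(a.shape[0],b.shape[0]); z=np.zeros((H,a.shape[1]+b.shape[1],3),np.uint8); z[:a.shape[0],:a.shape[1]]=a; z[:b.shape[0],a.shape[1]:]=b; cv2.imwrite("pics/stick.png",z); print(z.shape)
E
```

```text
top hearth guess [ 5.81547e+02  1.55095e+02 -2.44000e-01] [(-1.4, 0.32), (1.2, 0.14), (-1.5, -0.17), (1.2, -0.15), (0.8, -0.1), (1.2, 2.41)]
brick [ 5.141e+02  1.870e+01 -2.200e-01] [(-1.8, 0.01), (1.4, -0.03), (-2.5, 5.01), (1.5, -3.1)]
side hearth guess [ 5.83947e+02  1.47895e+02 -2.44000e-01] [(-4.3, -0.09), (-3.0, 0.87), (-3.6, 0.77), (6.8, -0.05), (2.6, -5.91), (3.0, -0.36)]
brick [ 5.15e+02  1.75e+01 -2.20e-01] [(-0.1, -0.98), (1.1, -0.15), (-0.1, -7.22), (-0.1, -4.18)]
top 280 214 (384, 420, 3)
side 180 235 (456, 372, 3)
(456, 792, 3)
```

View pics/stick.png

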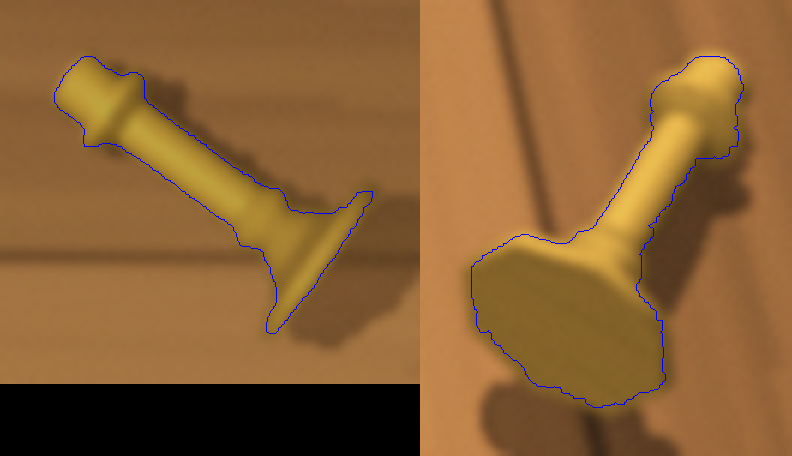

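The stick crops show the stem clearly. In the top crop the pan is centred at (114,112), the knop at (262,218) and the foot at (320,262). In the side crop the pan is at (695,110) and the knop at (624,235).

```bash
python3 - <<'E'
from h import *
for n,a,b in (("RL",(190.5,184.2),(240.6,151)),("RR",(202.6,187.2),(241.1,159.5)),("FL",(173.5,252),(175.9,154.9)),("FR",(185.6,255.1),(176.4,163.4))): print(n,*tri(a,b))
t=lambda x,y:(x/6+280-.5,y/6+214-.5); s=lambda x,y:((x-420)/6+180-.5,y/6+235-.5)
print("pan",*tri(t(114,112),s(695,110)),"knop",*tri(t(262,218),s(624,235)),"mid",*tri(t(184,163),s(656,172)))
pan=plane("top",[t(114,112)],.0213)[0];kn=plane("top",[t(262,218)],.0334)[0];ft=plane("top",[t(320,262)],.0386)[0]
d=pan-kn; print(pan,kn,ft,np.linalg.norm(d),"yaw",np.degrees(np.arctan2(d[1],d[0])))
# stem edge line fit in top image -> axis
im=cv2.imread("pics/top0.png");c=min(blobs("top",im,"brass"),key=lambda c:np.linalg.norm(c.mean(0)-(315,246)))
P=plane("top",c,.027)[:,:2]; m=(pan+kn)[:2]/2; u=d[:2]/np.linalg.norm(d[:2]); v=np.array([-u[1],u[0]])
a=(P-m)@u; w=(P-m)@v; k=abs(a)<.025
for s_ in(1,-1):
    kk=k&(w*s_>0); print(s_,np.polyfit(a[kk],w[kk],1))
E
```

```text
RL [0.60127387 0.01511726 0.09332421] 0.002665010060026517
RR [ 0.59473637 -0.01398973  0.0876751 ] 0.0024478882730301164
FL [0.43349361 0.05130922 0.09498454] 0.0032195838905421208
FR [0.42813283 0.02308603 0.08830063] 0.0004146848991502296
pan [ 0.48957332 -0.25419572  0.02594677] 0.003814413368008694 knop [ 0.44825673 -0.3143739   0.04551863] 0.010019624181850003 mid [ 0.46836703 -0.28309538  0.03360904] 0.004532919794539333
[ 0.48785654 -0.25442833  0.0213    ] [ 0.44329365 -0.31573529  0.0334    ] [ 0.42516712 -0.33917903  0.0386    ] 0.07675157935525358 yaw 53.987292457970916
1 [0.00706732 0.01021117]
-1 [ 0.00100753 -0.01110405]
```

```bash
cat >> h.py <<'E'
def go(pos,Rg):
    o=bot.observe(); R0=R.from_euler('xyz',o["tool_rot"]); 
    if not isinstance(Rg,R): Rg=R.from_euler('xyz',Rg)
    print("d",np.round(R0.inv().apply(np.array(pos)-o["position"]),4),"r",np.round((R0.inv()*Rg).as_rotvec(),3))
E
python3 -c "
from h import *
go([.5138,.0182,.16],[np.pi,0,np.radians(-12.6)])
go([.4668,-.2836,.2],[np.pi,0,0])"
```

```text
d [ 0.4963 -0.4903  0.0713] r [-0.001  0.     0.52 ]
d [ 0.3622 -0.2159  0.031 ] r [-0.001  0.     0.3  ]
```

```bash
python3 nudge.py '[[0.085,[0.22,-0.22,0],[0,0,0.25]],[0.085,[0.22,-0.22,0],[0,0,0.25]],[0.085,[0.22,-0.22,0],[0,0,0.25]],[0.085,[0.22,-0.22,0],[0,0,0.25]],[0.085,[0.22,-0.22,0],[0,0,0.25]]]'; python3 -c "
from h import *
o=bot.observe();print(o['qpos']);go([.5138,.0182,.16],[np.pi,0,np.radians(-12.6)])"
```

```text
clock: 0.72
position: [0.3304, -0.32, 0.2313]
tool_rot: [3.142, -0.0, 0.05]
force: [1.7, -1.4, -0.4]
grip_width: 0.0852
finger_force: 0.0
[ 0.70390446  0.26094917 -0.07614964  2.01434926  0.02572688  0.86711115
 -0.9072341 ]
d [ 0.2    -0.3286  0.0713] r [ 0.   -0.    0.27]
```

```bash
python3 nudge.py '[[0.085,[0.15,-0.245,0],[0,0,0.27]],[0.085,[0.15,-0.245,0],[0,0,0.27]],[0.085,[0.15,-0.245,0],[0,0,0.27]],[0.085,[0.15,-0.245,0],[0,0,0.27]],[0.085,[0.15,-0.245,0],[0,0,0.27]]]'; python3 -c "
from h import *
o=bot.observe();print(o['qpos']);go([.5138,.0182,.045],[np.pi,0,np.radians(-12.6)])"
```

```text
clock: 1.35
position: [0.4681, -0.0673, 0.2313]
tool_rot: [-3.141, -0.0, -0.219]
force: [1.0, -1.2, -0.7]
grip_width: 0.0853
finger_force: 0.0
[ 0.17219931  0.28570142 -0.18829316  1.97986928  0.06802955  0.88187318
 -1.84159823]
d [ 0.026  -0.0934  0.1863] r [-0.    -0.     0.001]
```

```bash
python3 nudge.py '[[0.085,[0.026,-0.0935,0.05],[0,0,0]],[0.085,[0.026,-0.0935,0.05],[0,0,0]],[0.085,[0.026,-0.0935,0.09],[0,0,0]],[0.085,[0.026,-0.0935,0.09],[0,0,0]]]'; python3 -c "
from h import *
o=bot.observe();print(o['qpos']);go([.5138,.0182,.045],[np.pi,0,np.radians(-12.6)])
im=look('b1')
c=min(blobs('top',im['top'],'cream',200),key=lambda c:np.linalg.norm(c.mean(0)-(190,220)))
print(c.min(0),c.max(0))"
```

```text
clock: 1.85
position: [0.5116, 0.0158, 0.1393]
tool_rot: [3.14, 0.005, -0.219]
force: [-0.9, 0.5, -0.7]
grip_width: 0.0851
finger_force: 0.0
[ 0.0037083   0.47891566 -0.19796194  1.96863666  0.13850502  0.71183792
 -2.06830054]
d [ 0.0021 -0.0029  0.0943] r [0.002 0.005 0.   ]
[191.125 185.125] [202.375 208.875]
```

```bash
python3 nudge.py '[[0.085,[0.002,-0.002,0.05],[0,0,0]],[0.085,[0.002,-0.002,0.094],[0,0,0]],[0.085,[0.002,-0.002,0.094],[0,0,0]],[0.085,[0.002,-0.002,0.094],[0,0,0]]]'; python3 -c "
from h import *
go([.5138,.0182,.045],[np.pi,0,np.radians(-12.6)])"; python3 nudge.py '[[0.05,[0,0,0],[0,0,0]],[0.05,[0,0,0],[0,0,0]],[0.028,[0,0,0],[0,0,0]],[0.028,[0,0,0],[0,0,0]],[0.028,[0,0,0],[0,0,0]]]' 30
```

```text
clock: 2.45
position: [0.5168, 0.017, 0.0495]
tool_rot: [-3.141, -0.002, -0.221]
force: [-0.4, 1.2, 0.8]
grip_width: 0.085
finger_force: 0.0
d [-0.0032 -0.0005  0.0045] r [-0.001 -0.002 -0.001]
clock: 3.08
position: [0.516, 0.0173, 0.0479]
tool_rot: [-3.141, -0.001, -0.22]
force: [-2.1, 0.7, 11.5]
grip_width: 0.0317
finger_force: 29.3
```

```bash
python3 nudge.py '[[0.028,[0,0,-0.006],[0,0,0]],[0.028,[0.01,-0.025,-0.006],[0,0,0.014]],[0.028,[0.025,-0.05,-0.006],[0,0,0.028]],[0.028,[0.025,-0.05,-0.006],[0,0,0.028]],[0.028,[0.025,-0.05,-0.006],[0,0,0.028]]]' 50; cat > brick.py <<'E'
from h import *
import sys
im=look(sys.argv[1])
T=(581.5,154.8,np.radians(-14.2))
m=mask("top",im["top"],"cream")
ys,xs=np.nonzero(m); Q=tohearth(plane("top",np.c_[(xs+.5)/4-.5,(ys+.5)/4-.5],.092),T)
k=(Q[:,1]<-60)&(Q[:,0]>-140)
c=np.array(blobs("top",im["top"],"cream",300),dtype=object)
for b in c:
    q=tohearth(plane("top",b,.092),T); print(len(b),q.min(0).round(1),q.max(0).round(1))
    if len(b)<900:
        for ax,lo in((1,0),(1,1)):
            x=np.arange(-75,75,6.); f=[]
            for xx in x:
                s=q[abs(q[:,0]-xx)<3,1]
                if len(s): f.append((xx,s.max() if lo==0 else s.min()))
            f=np.array(f)
            if len(f)>3: p=np.polyfit(f[:,0],f[:,1],1); print("left" if lo==0 else "right",p.round(3),np.round(np.abs(np.polyval(p,f[:,0])-f[:,1]).max(),1))
E
python3 brick.py b2
```

```text
clock: 3.7
position: [0.5503, 0.0601, 0.0532]
tool_rot: [3.141, 0.001, -0.248]
force: [0.1, -0.3, -3.3]
grip_width: 0.0313
finger_force: 50.6
214 [  26.5 -114.8] [ 76.1 -83.7]
left [   0.636 -128.198] 1.2
right [ 2.10000e-02 -1.15336e+02] 0.1
630 [-84.8  81.7] [ 87.6 113.7]
left [-3.00000e-03  1.13261e+02] 0.4
right [1.5000e-02 8.4317e+01] 6.5
1090 [  84.7 -113.9] [141.8 114. ]
```

```bash
python3 - <<'E'
import cv2,numpy as np
a=cv2.imread("pics/top_b2.png")[110:280,70:250];b=cv2.imread("pics/side_b2.png")[80:220,150:300]
a=cv2.resize(a,None,fx=2.2,fy=2.2,interpolation=3);b=cv2.resize(b,None,fx=2.5,fy=2.5,interpolation=3)
z=np.zeros((max(a.shape[0],b.shape[0]),a.shape[1]+b.shape[1],3),np.uint8);z[:a.shape[0],:a.shape[1]]=a;z[:b.shape[0],a.shape[1]:]=b
cv2.imwrite("pics/b2m.png",z)
E
```

```text
(no output)
```

View pics/b2m.png

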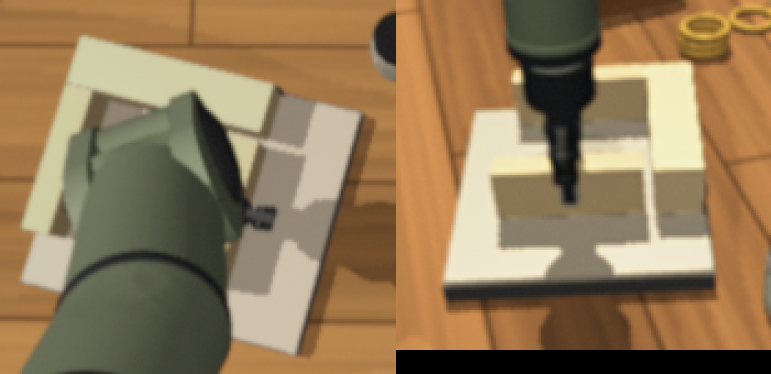

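The top view shows the loose brick held parallel to its place, with its end about 9 mm short of the rear brick; the side view shows a narrow gap at (648,165). Now I'll lower it and push it home.

```bash
python3 nudge.py '[[0.028,[0.002,-0.0015,0.003],[0,0,0]],[0.028,[0.003,-0.0015,0.005],[0,0,0]],[0.028,[0.003,-0.0015,0.0055],[0,0,0]]]' 30;  python3 nudge.py '[[0.028,[0.003,0,0],[0,0,0]],[0.028,[0.005,0,0],[0,0,0]],[0.028,[0.006,0,0],[0,0,0]]]' 30; python3 brick.py b3
```

```text
clock: 4.18
position: [0.5543, 0.0611, 0.048]
tool_rot: [3.141, -0.0, -0.248]
force: [-4.5, 0.2, 11.8]
grip_width: 0.0317
finger_force: 52.3
clock: 4.55
position: [0.559, 0.0602, 0.048]
tool_rot: [3.141, 0.002, -0.248]
force: [-10.8, 3.5, 12.7]
grip_width: 0.0316
finger_force: 52.4
632 [-84.8  81.7] [ 88.1 113.7]
left [-2.00000e-03  1.13282e+02] 0.5
right [3.0000e-02 8.4366e+01] 5.5
1252 [  37.4 -114. ] [142.1 114. ]
```

```bash
python3 nudge.py '[[0.028,[0.0015,0,-0.001],[0,0,0]],[0.028,[0.003,0,-0.001],[0,0,0]],[0.028,[0.003,0,-0.001],[0,0,0]]]';python3 nudge.py '[[0.028,[0.0015,0,0],[0,0,0]],[0.028,[0.003,0,0],[0,0,0]],[0.028,[0.003,0,0],[0,0,0]]]'
```

```text
clock: 5.03
position: [0.56, 0.0597, 0.0481]
tool_rot: [3.14, 0.006, -0.247]
force: [-19.2, 4.8, 4.6]
grip_width: 0.0315
finger_force: 51.6
clock: 5.4
position: [0.5601, 0.0597, 0.048]
tool_rot: [3.139, 0.011, -0.246]
force: [-38.3, 9.1, 23.6]
grip_width: 0.0314
finger_force: 53.7
```

```bash
python3 nudge.py '[[0.028,[-0.003,0,0],[0,0,0]],[0.028,[-0.0045,0,0],[0,0,0]],[0.028,[-0.0045,0,0],[0,0,0]]]';python3 nudge.py '[[0.06,[0,0,0],[0,0,0]],[0.075,[0,0,0],[0,0,0]],[0.075,[0,0,-0.05],[0,0,0]],[0.075,[0,0,-0.1],[0,0,0]],[0.075,[0,0,-0.15],[0,0,0]]]' 20; python3 -c "
from h import *
print(bot.observe()['qpos'])
go([.47,-.17,.25],[np.pi,0,0])"
```

```text
clock: 5.78
position: [0.5601, 0.0597, 0.0483]
tool_rot: [3.141, 0.003, -0.248]
force: [-8.0, 2.9, -3.1]
grip_width: 0.0314
finger_force: 50.5
clock: 6.4
position: [0.5616, 0.0593, 0.2007]
tool_rot: [-3.141, -0.001, -0.249]
force: [-0.1, -0.3, 0.1]
grip_width: 0.0749
finger_force: 0.0
[-0.06926991  0.46566998 -0.1927588   1.78727503  0.11027971  0.89829193
 -2.13004073]
d [-0.0324  0.2448 -0.0494] r [-0.    -0.001 -0.249]
```

```bash
cat >> h.py <<'E'
def grasp_rot(th,yaw=np.radians(54.2),dip=.158):
    a=np.array([np.cos(yaw)*np.cos(dip),np.sin(yaw)*np.cos(dip),-np.sin(dip)])
    n=np.array([-np.cos(yaw)*np.sin(dip),-np.sin(yaw)*np.sin(dip),-np.cos(dip)])
    z=np.cos(th)*n-np.sin(th)*a; x=np.cos(th)*a+np.sin(th)*n
    return R.from_matrix(np.c_[x,np.cross(z,x),z])
E
python3 -c "
from h import *
G=grasp_rot(np.radians(33)); z=G.as_matrix()[:,2]; o=np.array([.4668,-.2836,.027])
print(G.as_matrix().round(2),o+z*.017)
go(o+z*.017-z*.14,G)"
```

```text
[[ 0.43  0.81 -0.39]
 [ 0.6  -0.58 -0.54]
 [-0.67  0.   -0.74]] [ 0.46013918 -0.29283546  0.01437701]
d [0.0226 0.2791 0.0823] r [-0.437 -0.644 -1.138]
```

```bash
python3 brick.py b4
```

```text
347 [ -84.3 -114.1] [ -0.5 -82.2]
left [-5.0000e-03 -8.5076e+01] 3.5
right [ 1.10000e-02 -1.13217e+02] 0.9
606 [  30.  -113.9] [141.6  -6.4]
left [  0.237 -96.835] 7.0
right [-2.60000e-02 -1.11939e+02] 1.1
282 [111.2  68.3] [141.5 114. ]
```

```bash
python3 nudge.py '[[0.06,[0.01,0.06,-0.02],[-0.06,-0.09,-0.15]],[0.06,[0.01,0.12,-0.02],[-0.12,-0.17,-0.3]],[0.06,[0.02,0.17,0],[-0.17,-0.26,-0.45]],[0.06,[0.02,0.22,0],[-0.23,-0.34,-0.6]],[0.06,[0.02,0.28,0],[-0.29,-0.43,-0.76]]]'; python3 -c "
from h import *
G=grasp_rot(np.radians(33)); z=G.as_matrix()[:,2]; o=np.array([.4668,-.2836,.027])
print(bot.observe()['qpos'])
go(o+z*.017-z*.14,G)"
```

```text
clock: 7.12
position: [0.5121, -0.2183, 0.1985]
tool_rot: [3.03, 0.494, 0.501]
force: [0.8, -0.8, 0.0]
grip_width: 0.0603
finger_force: 0.0
[ 0.20499393  0.62922705 -0.18445833  1.61824032  0.46686459  1.32003064
 -1.22076738]
d [ 0.0409 -0.0076  0.0686] r [-0.147 -0.215 -0.376]
```

```bash
python3 nudge.py '[[0.06,[0.02,0,0.02],[-0.06,-0.09,-0.15]],[0.06,[0.04,0,0.05],[-0.12,-0.17,-0.3]],[0.06,[0.041,-0.007,0.068],[-0.147,-0.215,-0.376]],[0.06,[0.041,-0.007,0.068],[-0.147,-0.215,-0.376]]]'; python3 -c "
from h import *
G=grasp_rot(np.radians(33)); z=G.as_matrix()[:,2]; o=np.array([.4668,-.2836,.027])
print(bot.observe()['qpos'])
go(o+z*.017-z*.06,G);go(o+z*.017,G);look('g1')"
```

```text
clock: 7.62
position: [0.5151, -0.2148, 0.1177]
tool_rot: [-3.141, 0.733, 0.942]
force: [0.4, -0.4, 1.4]
grip_width: 0.0597
finger_force: 0.0
[ 0.08950169  0.80265775 -0.18888949  1.65994383  0.69382241  1.31863795
 -1.10787944]
d [-0.0017  0.0013  0.0807] r [-0.003 -0.001 -0.003]
d [-0.0017  0.0015  0.1407] r [-0.003 -0.001 -0.003]
```

```bash
python3 nudge.py '[[0.06,[-0.001,0.001,0.05],[0,0,0]],[0.06,[-0.002,0.001,0.1],[0,0,0]],[0.06,[-0.002,0.001,0.13],[0,0,0]],[0.06,[-0.002,0.001,0.138],[0,0,0]],[0.06,[-0.002,0.001,0.138],[0,0,0]]]'; python3 - <<'E'
from h import *
G=grasp_rot(np.radians(33)); z=G.as_matrix()[:,2]; o=np.array([.4668,-.2836,.027])
go(o+z*.017,G);im=look('g2')
a=im["top"][190:290,260:380];b=im["side"][210:320,160:280]
a=cv2.resize(a,(400,333),interpolation=3);b=cv2.resize(b,(364,333),interpolation=3)
cv2.imwrite("pics/g2m.png",np.hstack([a,b]))
E
```

```text
clock: 8.35
position: [0.4625, -0.2922, 0.0188]
tool_rot: [3.136, 0.731, 0.936]
force: [0.1, -0.2, -0.1]
grip_width: 0.0601
finger_force: 0.0
d [ 0.0015 -0.0015  0.0046] r [-0.001 -0.003 -0.008]
```

View pics/g2m.png

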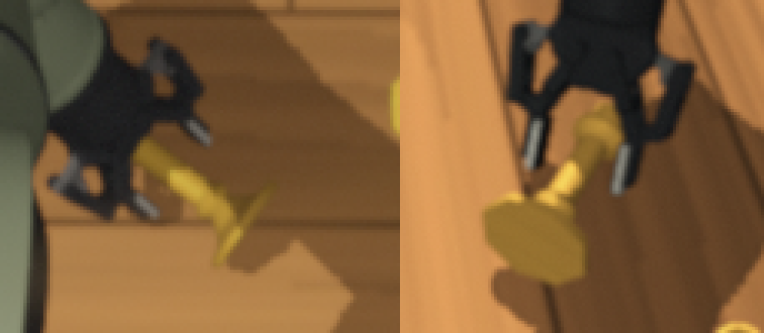

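The fingers straddle the stem on both sides, in the top crop around (185,165) and in the side crop around (580,165). Closing.

```bash
python3 nudge.py '[[0.05,[0,0,0],[0,0,0]],[0.035,[0,-0.001,0.001],[0,0,0]],[0.018,[0,-0.001,0.001],[0,0,0]],[0.018,[0,-0.001,0.001],[0,0,0]],[0.018,[0,-0.001,0.001],[0,0,0]]]' 40; python3 nudge.py '[[0.018,[0,0,0],[0,0,0]],[0.018,[0,0,0],[0,0,0]]]' 80
```

```text
clock: 9.07
position: [0.4604, -0.2918, 0.0173]
tool_rot: [3.139, 0.732, 0.939]
force: [0.7, 4.1, 5.3]
grip_width: 0.0204
finger_force: 39.0
clock: 9.32
position: [0.4605, -0.2917, 0.0174]
tool_rot: [3.139, 0.732, 0.939]
force: [0.0, 4.1, 7.6]
grip_width: 0.0195
finger_force: 77.8
```

```bash
cat > kin.py <<'E'
from h import *
from scipy.optimize import least_squares
import itertools
D=[([1.20081239,0.52194895,-0.03632795,1.59991653,0.02116982,1.02109228,-0.11279881],[.18446,-.59686,.2308],[-3.1406,0,.29976]),
([0.70390446,0.26094917,-0.07614964,2.01434926,0.02572688,0.86711115,-0.9072341],[.3304,-.32,.2313],[3.142,0,.05]),
([0.0037083,0.47891566,-0.19796194,1.96863666,0.13850502,0.71183792,-2.06830054],[.5116,.0158,.1393],[3.14,.005,-.219]),
([-0.06926991,0.46566998,-0.1927588,1.78727503,0.11027971,0.89829193,-2.13004073],[.5616,.0593,.2007],[-3.141,-.001,-.249]),
([0.20499393,0.62922705,-0.18445833,1.61824032,0.46686459,1.32003064,-1.22076738],[.5121,-.2183,.1985],[3.03,.494,.501]),
([0.08950169,0.80265775,-0.18888949,1.65994383,0.69382241,1.31863795,-1.10787944],[.5151,-.2148,.1177],[-3.141,.733,.942])]
def fk(q,s,p):
    a=R.from_euler
    M=a('z',s[0]*q[0]+p[4]); P=np.array([0,0,p[0]])
    M=M*a('y',q[1])*a('z',s[1]*q[2]); P=P+M.apply([p[6],0,p[1]])
    M=M*a('y',q[3])*a('z',s[2]*q[4]); P=P+M.apply([p[7],0,p[2]])
    M=M*a('y',q[5])*a('z',s[3]*q[6]+p[5]); P=P+M.apply([0,0,p[3]])
    return P,M
def res(p,s):
    r=[]
    for q,x,e in D:
        P,M=fk(q,s,p); r+=[*(P-x)*5,*(M.inv()*R.from_euler('xyz',e)).as_rotvec()]
    return np.array(r)
def fit():
    best=None
    for s in itertools.product((1,-1),repeat=4):
        for y in(0,1.57,3.14,-1.57):
            o=least_squares(res,[.35,.4,.4,.2,0,y,0,0],args=(s,))
            if best is None or o.cost<best[0]: best=(o.cost,s,o.x)
    return best
LIM=np.array([[-2.91,2.91],[-.3,2.13],[-1.5,1.42],[.17,2.43],[-1.26,4.41],[.16,1.93],[-2.52,2.52]])
def ik(P,M,s,p,q0):
    f=lambda q:np.r_[(fk(q,s,p)[0]-P)*10,(fk(q,s,p)[1].inv()*M).as_rotvec()*2,.01*(q-q0)]
    return least_squares(f,np.clip(q0,LIM[:,0]+.01,LIM[:,1]-.01),bounds=LIM.T)
if __name__=="__main__":
    c,s,p=fit(); print(c,s,p.round(4)); print(np.abs(res(p,s)).max())
    o=bot.observe(); P,M=fk(o["qpos"],s,p); print(P-o["position"],(M.inv()*R.from_euler('xyz',o["tool_rot"])).as_rotvec(),o["qpos"])
E
python3 kin.py
```

```text
0.006976037232948917 (-1, -1, -1, -1) [ 0.2936  0.5581  0.426   0.3167 -0.1025  1.4749 -0.0053  0.0135]
0.06841859926216412
[-0.00323625  0.00361137 -0.00302112] [-0.0684031  -0.00305047  0.01964701] [ 0.18027803  0.91561602 -0.12655393  1.78660822  0.82949163  1.07846064
 -1.19537609]
```

```bash
cat > plan.py <<'E'
from kin import *
c,s,p=fit()
# stick in tool frame, from the pose at grasp
Rt=R.from_euler('xyz',[3.139,.732,.939]); Pt=np.array([.4605,-.2917,.0174])
yaw=np.radians(54.2);dip=.158
A=np.array([np.cos(yaw)*np.cos(dip),np.sin(yaw)*np.cos(dip),-np.sin(dip)])
a_t=Rt.inv().apply(A); o_t=Rt.inv().apply(np.array([.4668,-.2836,.027])-Pt)
def toolpose(psi,orig):  # stick upright, tool z heading psi
    # tool axes with stick axis up: world = e; build from stick frame in tool
    y_t=np.array([0,1.,0]); y_t=y_t-a_t*(y_t@a_t); y_t/=np.linalg.norm(y_t); f_t=np.cross(y_t,a_t)
    # f_t: horizontal forward (y x up)
    if f_t[2]<0: pass
    Bt=np.c_[f_t,y_t,a_t]; sgn=np.sign(f_t[2])
    f=np.array([np.cos(psi),np.sin(psi),0])*sgn; u=np.array([0,0,1.]); Bw=np.c_[f,np.cross(u,f),u]
    M=R.from_matrix(Bw@Bt.T); return np.array(orig)-M.apply(o_t),M
E
python3 - <<'E'
from plan import *
print("a_t",a_t.round(3),"o_t",o_t.round(4)); q0=bot.observe()["qpos"]
for d in(-120,-105,-90,-75,-60,-45,-30,-14,0,30,60):
    P,M=toolpose(np.radians(d),[.5815,.1548,.102]); best=None
    for g in([q0,[-.5,.6,0,2,1.6,1,0],[-.3,.5,0,2,2.5,1,0],[-.3,.5,-.8,2,2.5,1,2],[-.3,.5,.8,2,2.5,1,-2],[-.3,.5,0,2,3.1,1,2]]):
        r=ik(P,M,s,p,np.array(g)); 
        if best is None or r.cost<best.cost: best=r
    q=best.x; e=fk(q,s,p); print(d,np.linalg.norm(e[0]-P).round(4),np.linalg.norm((e[1].inv()*M).as_rotvec()).round(3),q.round(2),M.as_matrix()[:,2].round(2))
E
```

```text
a_t [ 0.84  -0.005 -0.543] o_t [ 0.0012  0.0003 -0.014 ]
-120 0.0 0.0 [-0.34  1.15 -0.55  1.22  0.78  1.93  1.61] [-0.42 -0.73 -0.54]
-105 0.0 0.0 [-0.3   1.15 -0.72  1.36  1.01  1.93  1.63] [-0.21 -0.81 -0.54]
-90 0.0 0.0 [-0.34  1.09 -0.69  1.52  1.13  1.82  1.72] [ 0.   -0.84 -0.54]
-75 0.0 0.0 [-0.37  1.03 -0.67  1.69  1.26  1.69  1.77] [ 0.22 -0.81 -0.54]
-60 0.0 0.0 [-0.39  0.97 -0.64  1.87  1.42  1.57  1.79] [ 0.42 -0.73 -0.54]
-45 0.0 0.0 [-0.4   0.92 -0.61  2.04  1.62  1.45  1.79] [ 0.6  -0.59 -0.54]
-30 0.0 0.0 [-0.37  0.88 -0.58  2.21  1.87  1.36  1.77] [ 0.73 -0.42 -0.54]
-14 0.0 0.0 [-0.28  0.87 -0.57  2.36  2.21  1.32  1.76] [ 0.82 -0.2  -0.54]
0 0.0042 0.022 [ 0.14  1.09 -1.03  2.43  2.44  1.53  2.2 ] [ 0.84  0.   -0.54]
30 0.0038 0.02 [-0.8   1.03  0.92  2.43  3.84  1.46  0.83] [ 0.73  0.42 -0.54]
60 0.0 0.0 [ 0.45  0.89 -0.52  2.2   4.41  0.58  1.48] [ 0.42  0.73 -0.54]
```

```bash
cat >> plan.py <<'E'
PSI=np.radians(-30)
if __name__=="__main__":
    q0=bot.observe()["qpos"]
    A1=ik(Pt+[0,0,.25],Rt,s,p,q0); 
    P,M=toolpose(PSI,[.5815,.1548,.102]); F=ik(P,M,s,p,np.array([-.37,.88,-.58,2.21,1.87,1.36,1.77]))
    P2,M2=toolpose(PSI,[.5815,.1548,.102+.12]); F2=ik(P2,M2,s,p,F.x)
    for r in(A1,F,F2): print(r.cost.round(4),r.x.round(2))
    last=R.identity();
    for t in np.linspace(0,1,9):
        q=A1.x+(F2.x-A1.x)*t; x,m=fk(q,s,p); o=x+m.apply(o_t); ax=m.apply(a_t)
        print(t.round(2),x.round(3),m.as_euler('xyz').round(2),"foot",(o-.074*ax).round(3),"top",(o+.06*ax).round(3))
E
python3 plan.py; python3 nudge.py '[[0.018,[-0.02,0,-0.02],[0,0,0]],[0.018,[-0.05,0,-0.05],[0,0,0]],[0.018,[-0.08,0,-0.09],[0,0,0]],[0.018,[-0.12,0,-0.13],[0,0,0]],[0.018,[-0.15,0,-0.18],[0,0,0]]]'
```

```text
0.0 [ 0.2   0.52 -0.17  1.73  0.73  1.37 -0.92]
0.0 [-0.37  0.88 -0.58  2.21  1.87  1.36  1.77]
0.0 [-0.31  0.62 -0.66  2.18  1.69  1.27  2.02]
0.0 [ 0.46  -0.292  0.267] [3.14 0.73 0.94] foot [ 0.424 -0.343  0.289] top [ 0.501 -0.236  0.268]
0.12 [ 0.484 -0.262  0.26 ] [-2.77  0.72  1.66] foot [ 0.481 -0.324  0.282] top [ 0.494 -0.193  0.258]
0.25 [ 0.51  -0.226  0.253] [-2.46  0.56  2.32] foot [ 0.54  -0.283  0.268] top [ 0.489 -0.16   0.257]
0.38 [ 0.536 -0.183  0.247] [-2.28  0.3   2.85] foot [ 0.591 -0.22   0.248] top [ 0.491 -0.133  0.261]
0.5 [ 0.561 -0.132  0.24 ] [-2.2  -0.01 -2.98] foot [ 0.625 -0.143  0.224] top [ 0.505 -0.104  0.269]
0.62 [ 0.582 -0.073  0.234] [-2.22 -0.33 -2.53] foot [ 0.637 -0.06   0.198] top [ 0.529 -0.065  0.277]
0.75 [ 0.596 -0.005  0.227] [-2.34 -0.64 -2.03] foot [0.629 0.021 0.175] top [ 0.556 -0.01   0.283]
0.88 [0.6  0.07 0.22] [-2.62 -0.89 -1.39] foot [0.608 0.092 0.158] top [0.577 0.065 0.285]
1.0 [0.591 0.15  0.213] [-3.13 -1.   -0.53] foot [0.582 0.155 0.148] top [0.581 0.155 0.282]
clock: 9.95
position: [0.4642, -0.285, 0.2527]
tool_rot: [3.14, 0.732, 0.938]
force: [1.5, 0.4, -6.0]
grip_width: 0.0198
finger_force: 77.7
```

```bash
cat > nxt.py <<'E'
from plan import *
import sys
ob=bot.observe(); q0=ob["qpos"]; print("q",q0.round(2))
P,M=toolpose(PSI,[.5815,.1548,.102]); F=ik(P,M,s,p,np.array([-.37,.88,-.58,2.21,1.87,1.36,1.77]))
P2,M2=toolpose(PSI,[.5815,.1548,.222]); F2=ik(P2,M2,s,p,F.x)
x0,m0=fk(q0,s,p)
for t in map(float,sys.argv[1:]):
    x,m=fk(q0+(F2.x-q0)*t,s,p)
    print(t,m0.inv().apply(x-x0).round(3).tolist(),(m0.inv()*m).as_rotvec().round(3).tolist())
E
python3 nxt.py .05 .1 .15 .2 .25
```

```text
q [ 0.2   0.56 -0.17  1.71  0.69  1.4  -0.9 ]
0.05 [0.011, 0.0, -0.007] [-0.05, -0.036, -0.209]
0.1 [0.023, 0.001, -0.015] [-0.097, -0.079, -0.418]
0.15 [0.036, 0.001, -0.023] [-0.141, -0.128, -0.627]
0.2 [0.049, 0.001, -0.032] [-0.181, -0.185, -0.834]
0.25 [0.063, 0.001, -0.042] [-0.218, -0.25, -1.041]
```

```bash
python3 nudge.py '[[0.018,[0.01,0,-0.006],[-0.04,-0.03,-0.17]],[0.018,[0.018,0,-0.012],[-0.08,-0.06,-0.34]],[0.018,[0.028,0,-0.018],[-0.12,-0.1,-0.5]],[0.018,[0.038,0,-0.025],[-0.15,-0.14,-0.66]],[0.018,[0.048,0,-0.03],[-0.18,-0.18,-0.83]]]'; python3 nxt.py .06 .12 .18 .24
```

```text
clock: 10.58
position: [0.4982, -0.2389, 0.2408]
tool_rot: [-2.561, 0.657, 2.074]
force: [-0.7, 0.2, -5.9]
grip_width: 0.0195
finger_force: 78.0
q [ 0.13  0.58 -0.31  1.81  0.91  1.41 -0.34]
0.06 [0.006, 0.011, -0.011] [-0.032, -0.058, -0.199]
0.12 [0.013, 0.023, -0.023] [-0.057, -0.12, -0.397]
0.18 [0.021, 0.035, -0.036] [-0.076, -0.187, -0.594]
0.24 [0.029, 0.046, -0.05] [-0.087, -0.26, -0.791]
```

```bash
python3 nudge.py '[[0.018,[0.005,0.01,-0.01],[-0.03,-0.05,-0.16]],[0.018,[0.01,0.018,-0.02],[-0.05,-0.1,-0.32]],[0.018,[0.016,0.028,-0.03],[-0.065,-0.15,-0.48]],[0.018,[0.022,0.037,-0.04],[-0.08,-0.2,-0.64]],[0.018,[0.029,0.046,-0.05],[-0.087,-0.26,-0.79]]]'; python3 nxt.py .08 .16 .24 .32
```

```text
clock: 11.2
position: [0.5401, -0.1786, 0.2363]
tool_rot: [-2.237, 0.291, 2.927]
force: [0.1, 0.1, -6.6]
grip_width: 0.0195
finger_force: 78.0
q [ 0.05  0.6  -0.43  1.9   1.11  1.42  0.22]
0.08 [-0.006, 0.015, -0.015] [-0.003, -0.073, -0.198]
0.16 [-0.011, 0.031, -0.031] [0.003, -0.147, -0.395]
0.24 [-0.015, 0.048, -0.048] [0.019, -0.222, -0.592]
0.32 [-0.018, 0.065, -0.066] [0.045, -0.298, -0.788]
```

```bash
python3 nudge.py '[[0.018,[-0.005,0.013,-0.013],[0,-0.06,-0.16]],[0.018,[-0.009,0.025,-0.025],[0.002,-0.12,-0.32]],[0.018,[-0.012,0.038,-0.038],[0.01,-0.18,-0.48]],[0.018,[-0.015,0.052,-0.052],[0.025,-0.24,-0.63]],[0.018,[-0.018,0.065,-0.066],[0.045,-0.3,-0.79]]]'; python3 nxt.py .125 .25 .375 .5
```

```text
clock: 11.82
position: [0.5797, -0.0929, 0.2315]
tool_rot: [-2.153, -0.196, -2.657]
force: [-0.4, -0.7, -6.1]
grip_width: 0.0196
finger_force: 78.1
q [-0.05  0.62 -0.53  2.    1.31  1.41  0.79]
0.125 [-0.02, 0.009, -0.018] [0.035, -0.075, -0.207]
0.25 [-0.04, 0.019, -0.038] [0.082, -0.145, -0.413]
0.375 [-0.058, 0.031, -0.06] [0.139, -0.211, -0.619]
0.5 [-0.076, 0.044, -0.083] [0.208, -0.271, -0.823]
```

```bash
python3 nudge.py '[[0.018,[-0.016,0.007,-0.015],[0.03,-0.06,-0.165]],[0.018,[-0.032,0.015,-0.03],[0.06,-0.12,-0.33]],[0.018,[-0.047,0.024,-0.048],[0.105,-0.17,-0.49]],[0.018,[-0.062,0.034,-0.066],[0.155,-0.22,-0.66]],[0.018,[-0.076,0.044,-0.083],[0.208,-0.271,-0.82]]]'; python3 nxt.py .25 .5 .75 1
```

```text
clock: 12.45
position: [0.6041, 0.0256, 0.2255]
tool_rot: [-2.302, -0.71, -1.867]
force: [-0.2, -1.4, -6.2]
grip_width: 0.0194
finger_force: 78.2
q [-0.18  0.63 -0.61  2.09  1.52  1.38  1.4 ]
0.25 [-0.027, -0.008, -0.019] [0.07, -0.053, -0.205]
0.5 [-0.053, -0.014, -0.04] [0.148, -0.096, -0.41]
0.75 [-0.08, -0.019, -0.063] [0.233, -0.129, -0.615]
1.0 [-0.106, -0.02, -0.088] [0.326, -0.151, -0.819]
```

```bash
python3 nudge.py '[[0.018,[-0.022,-0.007,-0.015],[0.056,-0.04,-0.16]],[0.018,[-0.043,-0.012,-0.032],[0.118,-0.08,-0.33]],[0.018,[-0.064,-0.016,-0.05],[0.18,-0.11,-0.49]],[0.018,[-0.085,-0.019,-0.068],[0.25,-0.135,-0.65]],[0.018,[-0.106,-0.02,-0.088],[0.326,-0.151,-0.82]]]'; python3 nudge.py '[[0.018,[0,0,0],[0,0,0]],[0.018,[0,0,0],[0,0,0]]]'; python3 - <<'E'
from plan import *
o=bot.observe();print(o["qpos"].round(2))
P,M=toolpose(PSI,[.5815,.1548,.222]);go(P,M)
im=look("u1")
a=cv2.resize(im["top"][90:290,50:250],(400,400),interpolation=3);b=cv2.resize(im["side"][40:240,120:320],(400,400),interpolation=3)
cv2.imwrite("pics/u1m.png",np.hstack([a,b]))
E
```

```text
clock: 13.08
position: [0.5922, 0.1634, 0.2125]
tool_rot: [-2.986, -1.023, -0.601]
force: [1.1, -0.4, -6.4]
grip_width: 0.0198
finger_force: 78.3
clock: 13.32
position: [0.5927, 0.1621, 0.213]
tool_rot: [-2.977, -1.023, -0.616]
force: [-0.2, 0.3, -5.7]
grip_width: 0.0194
finger_force: 78.3
[-0.31  0.62 -0.66  2.19  1.7   1.31  2.01]
d [0.0035 0.0116 0.0031] r [-0.084 -0.03  -0.042]
```

View pics/u1m.png

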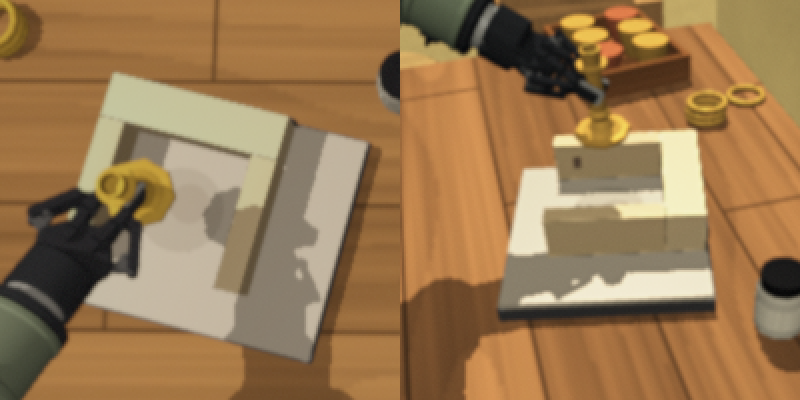

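The loose brick sits flush against the rear brick, with the joint at (265,165) in the top crop. The stick is almost upright above the pocket, with its foot at (148,190). Next I'll trim the attitude and check for vertical in both views.

```bash
python3 nudge.py '[[0.018,[0.0035,0.0116,0.003],[-0.084,-0.03,-0.042]],[0.018,[0.0035,0.0116,0.003],[-0.084,-0.03,-0.042]],[0.018,[0.0035,0.0116,0.003],[-0.084,-0.03,-0.042]]]'; python3 - <<'E'
from plan import *
P,M=toolpose(PSI,[.5815,.1548,.222]);go(P,M)
o=bot.observe();m=R.from_euler('xyz',o["tool_rot"]);c=o["position"]+m.apply(o_t);ax=m.apply(a_t);print("pred origin",c.round(4),"axis",ax.round(3))
for n in("top","side"): print(n,"socket",proj(n,c+.06*ax),"pan",proj(n,c+.0365*ax),"foot",proj(n,c-.074*ax))
im=look("u2"); a=im["top"];t=proj("top",c)[0].astype(int);sd=proj("side",c)[0].astype(int)
A=a[t[1]-33:t[1]+33,t[0]-33:t[0]+33];B=im["side"][sd[1]-33:sd[1]+33,sd[0]-33:sd[0]+33]
print(t-33,sd-33)
cv2.imwrite("pics/u2m.png",np.hstack([cv2.resize(x,(396,396),interpolation=3) for x in(A,B)]))
E
```

```text
clock: 13.8
position: [0.5913, 0.1502, 0.2137]
tool_rot: [-3.13, -0.998, -0.532]
force: [-0.6, -0.5, -6.2]
grip_width: 0.0194
finger_force: 78.1
d [-0.0001  0.0005  0.0004] r [-0.002 -0.002  0.   ]
pred origin [0.5815 0.1554 0.2223] axis [-0.002 -0.     1.   ]
top socket [[108.04308579 179.61108414]] pan [[111.68191337 181.28595449]] foot [[126.71522286 188.20357596]]
side socket [[215.58182641  64.10138522]] pan [[216.41704677  72.52102813]] foot [[220.04920329 108.84477604]]
[ 84 150] [184  52]
```

View pics/u2m.png

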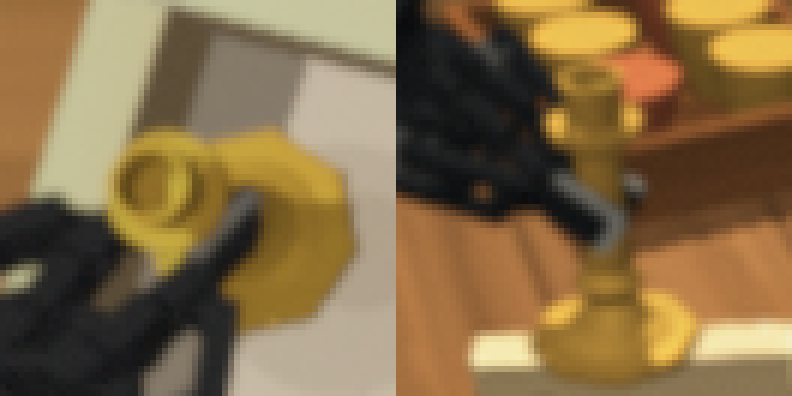

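The crop shows the socket at (109,181), the foot at (126.8,188) in the top image and (220.8,109) in the side image. That's within 1 px of the prediction, so the stick is upright. Lowering it.

```bash
python3 nudge.py '[[0.018,[-0.025,0,0.016],[0,0,0]],[0.018,[-0.05,0,0.032],[0,0,0]],[0.018,[-0.07,0,0.045],[0,0,0]],[0.018,[-0.085,0,0.055],[0,0,0]],[0.018,[-0.091,0,0.059],[0,0,0]]]'; python3 nudge.py '[[0.018,[0,0,0],[0,0,0]],[0.018,[0,0,0],[0,0,0]]]'; python3 - <<'E'
from plan import *
o=bot.observe();print(o["qpos"].round(2),o["force"]);P,M=toolpose(PSI,[.5815,.1548,.102]);go(P,M)
E
```

```text
clock: 14.52
position: [0.5914, 0.1507, 0.1042]
tool_rot: [-3.133, -0.997, -0.528]
force: [0.2, 0.9, -6.2]
grip_width: 0.0195
finger_force: 78.2
clock: 14.78
position: [0.592, 0.1508, 0.1062]
tool_rot: [-3.131, -0.998, -0.531]
force: [0.3, 0.3, -6.0]
grip_width: 0.0193
finger_force: 78.2
[-0.36  0.85 -0.59  2.15  1.76  1.37  1.91] [ 0.30556731  0.25701391 -6.04774659]
d [-0.0107  0.0015  0.0069] r [-0.002 -0.002  0.001]
```

```bash
python3 nudge.py '[[0.018,[-0.003,0.001,0.002],[0,0,0]],[0.018,[-0.006,0.0015,0.004],[0,0,0]],[0.018,[-0.0075,0.0015,0.005],[0,0,0]],[0.018,[-0.0075,0.0015,0.005],[0,0,0]]]'; python3 nudge.py '[[0.018,[-0.0005,0,0.0003],[0,0,0]],[0.018,[-0.001,0,0.0006],[0,0,0]],[0.018,[-0.0015,0,0.001],[0,0,0]]]'; python3 -c "
from plan import *
P,M=toolpose(PSI,[.5815,.1548,.102]);go(P,M)"
```

```text
clock: 15.28
position: [0.5911, 0.1493, 0.0962]
tool_rot: [-3.133, -0.998, -0.529]
force: [0.3, -0.2, -6.5]
grip_width: 0.0195
finger_force: 78.2
clock: 15.65
position: [0.5912, 0.1493, 0.0946]
tool_rot: [-3.133, -0.998, -0.53]
force: [0.4, 0.7, -6.5]
grip_width: 0.0198
finger_force: 78.2
d [-0.001  -0.0003  0.0006] r [-0.001 -0.001  0.001]
```

Continue in small steps until contact.

```bash
for i in 1 2; do python3 nudge.py '[[0.018,[-0.0004,0,0.0003],[0,0,0]],[0.018,[-0.0008,0,0.0005],[0,0,0]],[0.018,[-0.0008,0,0.0005],[0,0,0]]]' | grep -E 'position|force:'; done
```

```text
position: [0.5911, 0.1493, 0.0936]
force: [0.2, -0.6, -5.6]
finger_force: 78.2
position: [0.5911, 0.1493, 0.0926]
force: [-0.5, 0.5, -5.5]
finger_force: 78.2
```

```bash
for i in 1 2; do python3 nudge.py '[[0.018,[-0.0004,0,0.0003],[0,0,0]],[0.018,[-0.0008,0,0.0005],[0,0,0]],[0.018,[-0.0008,0,0.0005],[0,0,0]]]' | grep -E 'position|force:|rot'; done
```

```text
position: [0.5913, 0.1495, 0.0921]
tool_rot: [-3.132, -0.999, -0.53]
force: [-1.5, 1.2, 0.8]
finger_force: 78.7
position: [0.5915, 0.1497, 0.0919]
tool_rot: [-3.131, -1.0, -0.53]
force: [-7.0, 3.6, 12.1]
finger_force: 79.9
```

```bash
python3 nudge.py '[[0.018,[0.0005,0,-0.0003],[0,0,0]],[0.018,[0.0005,0,-0.0003],[0,0,0]],[0.018,[0.0005,0,-0.0003],[0,0,0]]]' 20;  python3 nudge.py '[[0.021,[0,0,0],[0,0,0]],[0.024,[0,0,0],[0,0,0]],[0.03,[0,0,0],[0,0,0]],[0.04,[0,0,0],[0,0,0]],[0.06,[0,0,0],[0,0,0]]]' 20; python3 -c "
from h import *
go([0,0,0],[0,0,0]); print(bot.observe()['qpos'])
look('r1')"
```

```text
clock: 17.52
position: [0.5914, 0.1496, 0.092]
tool_rot: [-3.132, -0.999, -0.53]
force: [-3.5, 3.1, 7.1]
grip_width: 0.0196
finger_force: 78.8
clock: 18.15
position: [0.5911, 0.1492, 0.0913]
tool_rot: [-3.133, -0.998, -0.529]
force: [0.1, 0.0, 0.3]
grip_width: 0.0567
finger_force: 0.0
d [-0.3125  0.4246 -0.3195] r [-2.476  0.665 -1.351]
[-0.36580912  0.87887884 -0.58290837  2.15178429  1.78001378  1.37545289
  1.8855798 ]
```

```bash
python3 nudge.py '[[0.07,[0,0,0],[0,0,0]],[0.07,[0,0,-0.03],[0,0,0]],[0.07,[0,0,-0.07],[0,0,0]],[0.07,[0,0,-0.12],[0,0,0]],[0.07,[0,0,-0.16],[0,0,0]]]'; python3 nudge.py '[[0.07,[0.03,0,-0.03],[0,0,0]],[0.07,[0.06,0,-0.05],[0,0,0]],[0.07,[0.1,0,-0.05],[0,0,0]],[0.07,[0.1,0,-0.05],[0,0,0]]]'; python3 - <<'E'
from h import *
im=look("f1"); a=cv2.resize(im["top"][110:280,70:250],(400,378),interpolation=3);b=cv2.resize(im["side"][60:230,150:330],(400,378),interpolation=3)
cv2.imwrite("pics/f1m.png",np.hstack([a,b]))
P=np.array([.5815,.1548,0])
for n in("top","side"):print(n,proj(n,[P+[0,0,.162],P+[0,0,.028]]).round(1).tolist())
E
python3 brick.py f2
```

```text
clock: 18.88
position: [0.4731, 0.2168, 0.179]
tool_rot: [-3.132, -0.998, -0.529]
force: [-0.2, 0.2, 0.0]
grip_width: 0.0702
finger_force: 0.0
clock: 19.38
position: [0.4856, 0.2088, 0.2916]
tool_rot: [-3.126, -1.0, -0.537]
force: [-0.0, 0.2, 0.9]
grip_width: 0.0695
finger_force: 0.0
top [[125.3, 187.5], [140.2, 194.4]]
side [[219.6, 104.7], [223.4, 143.2]]
2075 [ -85.1 -113.4] [141.6 113.7]
```

View pics/f1m.png

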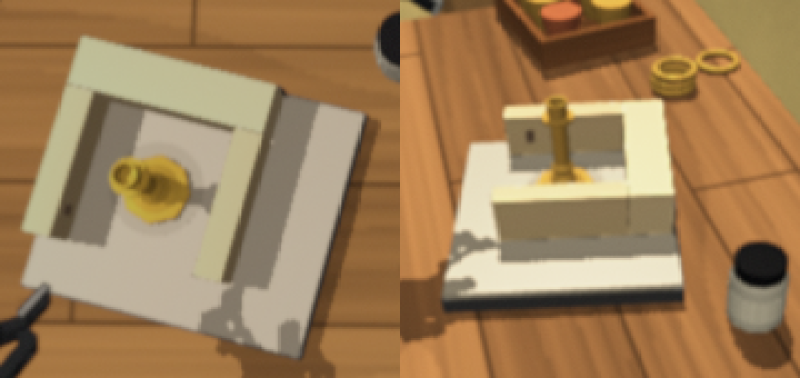

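The candlestick stands in mid-pocket, with its socket at (126,187.5) against a predicted (125,187.5). The loose brick is flush and in line, with its edges at x -85.1 and y -113.4 mm, the same as the fixed bricks read.

```bash
python3 -c "
from workcell import bot
print(bot.job_done())"
```

```text
the job is handed in; nothing more can be done
None
```

The loose firebrick is butted flush against the rear brick, the candlestick stands upright in the middle of the pocket, and the job was handed in at about 19.5 s; no verdict was returned.

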